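Catch the spinning drop shutter with its hole at the slot

ROBOT

A 6-joint arm with a two-finger parallel gripper is mounted at the origin on the work surface. World frame = base frame: x ahead of the robot, y to its left, z up, the work surface at z = 0. Lengths are in m, angles in rad, forces in N, time in s.
With the tool pointing down it reaches from about 0.325 to 1 m from the base axis. Payload 5.1 kg.
Tool frame: the origin (TCP) lies midway between the tips of the shut fingers; the grasp point (between the pads) lies 19 mm behind it; z points along the fingers, y is the direction in which the jaws open and shut (so a half turn about z gives the same grasp; the last joint's range is limited). The gripper opens to 85 mm and grips with 20 to 120 N. Pads are 22 mm wide; open, the fingers measure 114 mm over their backs; the gripper's body (76 mm by 85 mm) begins 54 mm behind the grasp point. The pads swing forward as they close: fully open they stand 13 mm farther back than shut.
Start: joints at [1.022, 0.124, 1.65, -0, 1.367, -0.083], TCP at [0.292, 0.581, 0.231] pointing down, gripper open.
Joint ranges: [-2.61, 2.61], [-1.02, 2.33], [0.03, 2.71], [-1.35, 4.49], [0.32, 2.68], [-2.91, 2.91]. Speed limits (rad/s): [2.57, 2.57, 3.14, 3.14, 3.14, 3.14].

INTERFACE

Orientations are given as a unit quaternion [w, x, y, z].
In Python, from workcell import status, optics, order, spot_in gives the robot as it stands.
- The arm moves only by the shell command python3 -m jog 'ROWS' [FORCE]. ROWS is JSON, a list of rows, each a list of 3 entries, a list of its own where there are three numbers: the shift along the tool's x, y, z scaled (see below), then the turn, a rotation vector about the tool's x, y, z scaled (see below), then the opening in per cent of the stroke, from 0 (shut) to 100 (fully open). A call has 1 to 10 rows; each row shifts and turns the commanded pose from where the row before left it, along the tool's axes as they then stand; what a row does not reach is not made up. The controller multiplies each number of a shift by 0.2 m and each number of a turn by 45 degrees. A row lasts 1/12 s, in which the tool goes at most 41.7 mm and 7.16 degrees, less where a joint would pass 70% of its speed; a pose out of reach is approached as far as the arm can. A call with a number of a shift or a turn outside -1 to 1 is refused whole. A call with a gripper value outside its range is refused whole. The fingers move at their own pace and stop on an object; FORCE is the grip in N (left out, the last holds). Time passes only in rows, so rows that do not move let the fingers close. It gives the time, the measured TCP pose, the force and the opening at its end, in the units of the state.
- status.observe(): the state, without advancing time (a new reading comes with each control period).
- optics.grab_frame(name): name is "side" or "top"; returns (picture, depth): 384x512x3 uint8, red, green, blue; 384x512 float32, m along the optical axis (not along the pixel's ray), 0 where there is no reading.
- optics.camera_info(name): a dict with "camera_matrix" (3x3 intrinsics, pixels), "k1" (the pictures are not rectified: a ray, as slopes to the right and down, at radius r is drawn at 1 + k1 r^2 times it, then the intrinsics apply), "cam_to_world" (4x4, takes a point from camera to world coordinates). Camera axes: x right, y up, looking along -z (the intrinsics and any distortion apply to the point x, -y, -z); pixel columns grow to the right and rows downward; lengths in m; the calibration is good to about 2 mm. A picture is of the moment at which its call begins. camera_info takes no time and is no camera call.
- order.job_done(): hands the job in, once; it reports no verdict.
Trained networks look in the newest picture that a camera, given by its name, has taken for a name from the list of things; names that differ only in an ending like _2 or _b are one class to them, and where a whole thing is asked for, a point or a joint stands for the part that bears it (a point fixed in the world has none). Each returns a list of dicts, best first, with "conf" (0 to 1); they miss things now and then, are a little off and sometimes report something else, mostly with a low value. They report only what shows in the picture. A call takes as long as a camera call.
- spot_in(target, camera): "extent" ([left, top, right, bottom] as shares, 0 to 1, of the picture: columns of its width, rows of its height, round what is visible of it).
The state is a dict: "time_s": time; "joint_pos": joint angles; "dq": joint speeds; "effort": joint torques, N m; "tcp_pos": TCP position; "orientation": TCP orientation; "wrist_force": force on the tool from outside, world axes, zero at the start; "wrist_torque": the same for the moment, N m; "grip_width": finger opening in m.
Only numpy, scipy, OpenCV 4.12 (cv2) and the standard library are available. Lean on these libraries where they do the work, as an engineer would, in place of code of your own. Each camera call takes 0.05 s, during which the arm holds its last target.

TASK

The bearing of the strip drop's shutter wheel has just been greased: reach in under the wire guard, push the wheel's rim with a fingertip so that it spins freely, clockwise seen from above, and is still running briskly and untouched after its hole has gone past the fixed slot. Then slow it by touching the rim gently, so that it stops with its hole lined up under the slot, and let go; once the hole has gone past the slot the wheel must not stand still or turn back anywhere else, though a small nudge close to the slot is fine. Leave the brass canister, the flashlight and the cup where they are.

Things in the scene. Friction and masses are not known exactly. Their poses are not given: they have to be found in the camera images.
- station: Fixed drop station; origin on the wheel's axis at worktop height, z up, +x towards the slotted bridge, on the side away from the robot (its yaw varies). A galvanised funnel (foot 250 mm across, mouth 242 mm across at 92 mm height) is covered by the shutter wheel, over it a wire guard.
- spindle: The sprung spindle that carries the wheel; origin on the wheel's axis, 14 mm below the wheel's top face. Pressing on the wheel from above pushes spindle and wheel down together up to 10 mm: they begin to sink at about 0.5 to 3.5 N (depends on the wheel's mass) and then yield 600 N/m; they spring back when released.
- wheel (a joint): Angle of the shutter wheel about its upright axis, rad, counting on over many turns, growing clockwise seen from above. The hole is exactly under the slot at 0 and every multiple of 2 pi; it starts at rest between 1.0 and 4.5. Nearly frictionless bearing: left alone it loses 0.1 to 0.3 rad/s each second; a few newtons of fingertip on the rim stop it within about 0.1 s.
- wheel_centre (a point): Fixed point on the axis at the level of the unpressed wheel's top, 120 mm above the worktop. The wheel is 230 mm across, 14 mm thick, about 0.9 kg (0.006 to 0.009 kg m2), its top level: steel hub 88 mm across, white web, and a black rubber rim 25 mm wide (90 to 115 mm from the axis), the place to touch: it drags the wheel along with the fingertip by friction.
- slot (a point): Fixed point in the middle of the slot, 66 mm from the axis in the station's +x, at wheel-top height. The slot is the 22 mm gap between the two yellow prongs (each 20 mm wide, from 44 to 136 mm from the axis, undersides 6 mm above the wheel), held by an upright 137 mm from the axis, outside the wheel.
- hole (a point): Centre of the wheel's round 36 mm hole with its orange collar, at the level of the wheel's top face, 66 mm from the axis; turns with the wheel.
- canister: Brass tube canister standing upright, 60 mm across, 144 mm tall, loose, origin under its centre. Leave alone.
- cup: White melamine cup standing upright, 76 mm across, 85 mm tall, loose, origin under its centre. Leave alone.
- flashlight: Knurled steel flashlight lying along its x axis, 145 mm long, 36 mm across the head (at +x), loose, origin below its middle at worktop height. Leave alone.
- guard (a point): Centre of the level wire guard, on the axis 198 mm above the worktop, 78 mm above the wheel: hoops of 106, 60 and 20 mm radius, four spokes, held by two 10 mm posts 135 mm from the axis, 65 degrees either side of the station's +x. The robot's side is open below it: touch the rim there with the tool tilted about 40 degrees, fingers pointing down and inwards; a vertical tool strikes the guard.

How it is judged:
By the outcome, as a careful person would: the job done as asked, in the order asked, and still so for the second after the job is handed in, with the robot touching nothing.
It also fails if it takes over 42 s, if anything falls off the work surface, if the arm or the gripper's body presses on something with over 40 N, if the wrist force passes 120 N, or if a joint passes its speed limit or range.

## Working session

There is one attempt and no reset: what is moved stays moved. The work goes in short steps, Python scripts to look and compute and a shell command to move; the robot and the scene stay as the last step left them, time stands still between calls to the robot, and variables do not carry over. Pictures are saved under pics/ and viewed, and the job is handed in when it is done.

```bash
ls; mkdir -p pics; python3 - <<'E'
from workcell import status, optics, order, spot_in
import cv2, numpy as np
for n in("side","top"):
    p,d=optics.grab_frame(n); cv2.imwrite(f"pics/{n}0.png",p[:,:,::-1]); np.save(f"pics/{n}0.npy",d)
    i=optics.camera_info(n); print(n,i)
    for t in("station","wheel","hole","canister","cup","flashlight"):
        r=spot_in(t,n); print(t,[(round(q["conf"],2),[round(e*s) for e,s in zip(q["extent"],(512,384,512,384))]) for q in r[:2]])
print(status.observe())
E
```

```text
pics
side {'camera_matrix': array([[347.27287824,   0.        , 255.76103091],
       [  0.        , 347.27287824, 193.17674096],
       [  0.        ,   0.        ,   1.        ]]), 'k1': -0.08421843371957373, 'cam_to_world': array([[ 0.957379  ,  0.14134438, -0.25188732,  0.34875992],
       [-0.28802421,  0.53247258, -0.79593656, -0.6819683 ],
       [ 0.02162193,  0.83456259,  0.55048867,  0.60525714],
       [ 0.        ,  0.        ,  0.        ,  1.        ]])}
station [(0.62, [229, 148, 334, 269])]
wheel [(0.58, [229, 178, 324, 233])]
hole [(0.59, [234, 175, 329, 235])]
canister [(0.95, [307, 242, 340, 310])]
cup [(0.62, [232, 169, 253, 187])]
flashlight [(0.63, [286, 322, 348, 380])]
top {'camera_matrix': array([[376.0813644 ,   0.        , 254.8175922 ],
       [  0.        , 376.0813644 , 186.29820618],
       [  0.        ,   0.        ,   1.        ]]), 'k1': -0.0004772618742952549, 'cam_to_world': array([[-0.01697527,  0.99386073, -0.10932836,  0.42218277],
       [-0.99981829, -0.01782138, -0.00676669, -0.04933262],
       [-0.00867353,  0.10919363,  0.99398266,  0.981
[... 339 characters left out ...]
21, 356, 160])]
{'time_s': 0.7, 'joint_pos': array([ 1.02243369e+00,  1.23767138e-01,  1.65029249e+00,  1.97812156e-05,
        1.36751554e+00, -8.25729622e-02]), 'dq': array([-0.00062629,  0.00076015,  0.00058221,  0.00072665, -0.00014109,
       -0.00050483]), 'effort': array([-1.35938655e-03, -4.23432326e+01, -3.65661550e+01, -2.69582115e-04,
        3.76261178e-04,  1.86905578e-05]), 'tcp_pos': array([0.29193244, 0.58074016, 0.23134794]), 'orientation': array([-6.49610842e-06,  2.30797112e-01,  9.73001898e-01,  1.13176846e-05]), 'wrist_force': array([-1.12263962,  0.7659063 ,  0.04121997]), 'wrist_torque': array([-0.01391815,  0.00490125,  0.01320052]), 'grip_width': 0.08562574211803745}
```

```bash
python3 - <<'E'
import cv2
t=cv2.imread("pics/top0.png");s=cv2.imread("pics/side0.png")
cv2.imwrite("pics/t0c.png",cv2.resize(t[60:220,130:410],None,fx=2.8,fy=2.8,interpolation=cv2.INTER_CUBIC))
cv2.imwrite("pics/s0c.png",cv2.resize(s[130:384,200:360],None,fx=2.3,fy=2.3,interpolation=cv2.INTER_CUBIC))
E
```

```text
(no output)
```

View pics/t0c.png

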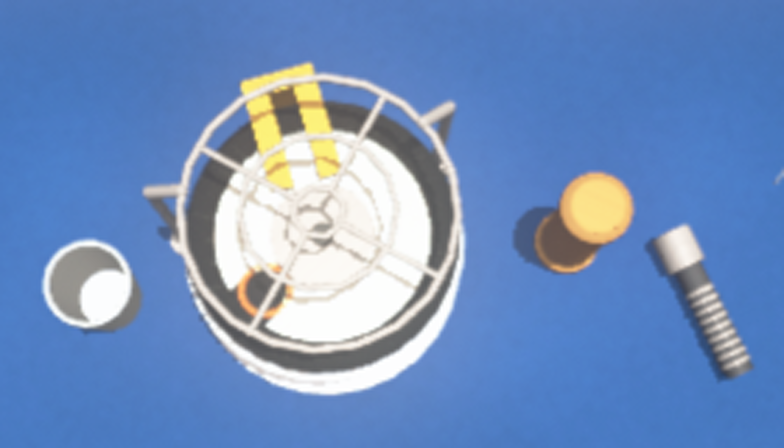

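View pics/side0.png

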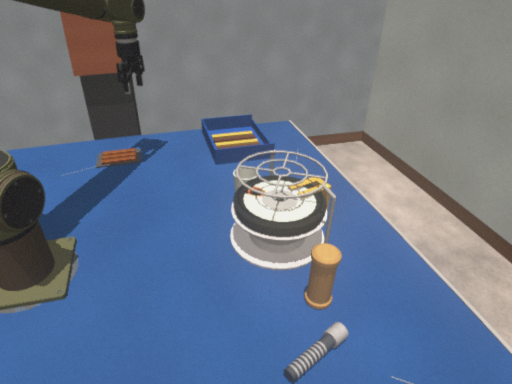

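```bash
cat > h.py <<'E'
import numpy as np, cv2
from workcell import status, optics, order, spot_in
def world(name,d):
    i=optics.camera_info(name);K=i["camera_matrix"];k=i["k1"];T=i["cam_to_world"]
    v,u=np.mgrid[0:d.shape[0],0:d.shape[1]]
    P=cv2.undistortPoints(np.stack([u,v],-1).reshape(-1,1,2).astype(np.float64),K,np.array([k,0,0,0.])).reshape(*d.shape,2)
    c=np.stack([P[...,0]*d,-P[...,1]*d,-d],-1)
    return c@T[:3,:3].T+T[:3,3]
def on_plane(name,uv,z):
    i=optics.camera_info(name);K=i["camera_matrix"];k=i["k1"];T=i["cam_to_world"]
    P=cv2.undistortPoints(np.array(uv,float).reshape(-1,1,2),K,np.array([k,0,0,0.])).reshape(-1,2)
    r=np.stack([P[:,0],-P[:,1],-np.ones(len(P))],-1)@T[:3,:3].T
    return T[:3,3]+r*((z-T[2,3])/r[:,2])[:,None]
def circ(xy):
    A=np.c_[2*xy,np.ones(len(xy))];s=np.linalg.lstsq(A,(xy**2).sum(1),rcond=None)[0]
    return s[:2],np.sqrt(s[2]+s[0]**2+s[1]**2)
def proj(name,X):
    i=optics.camera_info(name);K=i["camera_matrix"];k=i["k1"];T=i["cam_to_world"]
    c=(np.atleast_2d(X)-T[:3,3])@T[:3,:3]
    p=np.stack([c[:,0],-c[:,1]],-1)/-c[:,2:]
    p=p*(1+k*(p**2).sum(1))[:,None]
    return p*K[0,0]+K[:2,2]
E
python3 - <<'E'
from h import *
for n in("top","side"):
    im=cv2.imread(f"pics/{n}0.png")[:,:,::-1].astype(int);d=np.load(f"pics/{n}0.npy");W=world(n,d)
    z=W[...,2]; ok=(d>0)&(W[...,0]>.35)&(W[...,0]<.8)&(abs(W[...,1])<.25)
    m=ok&(abs(z-.12)<.006)&(im.sum(2)<200); 
    m2=ok&(abs(z-.198)<.008)
    if n=="top":
        g=W[m2][:,:2]; c=np.median(g,0)
    else: g=W[m2][:,:2];c=np.median(g,0)
    for _ in range(6):
        r=np.hypot(*(g-c).T); s=abs(r-.106)<.008; c,R=circ(g[s])
    print(n,"guard",c,R,s.sum(),np.median(W[m2][s,2]))
    r=np.hypot(*(W[m][:,:2]-c).T); print("rim",np.percentile(r,[1,50,99]),m.sum(),np.median(W[m][:,2]))
    R_,G,B=im[...,0],im[...,1],im[...,2]
    y=ok&(R_>170)&(G>140)&(B<110)&(z>.11)&(z<.16)
    p=W[y]; print("yellow",p.mean(0),len(p)); q=p[:,:2].mean(0)-c; print("yaw",np.degrees(np.arctan2(q[1],q[0])),np.hypot(*q))
    o=ok&(R_>180)&(G<150)&(B<80)&(abs(z-.12)<.012); p=W[o]; q=p.mean(0)[:2]-c
    if o.sum()>3: print("hole",p.mean(0),len(p),np.degrees(np.arctan2(q[1],q[0])),np.hypot(*q), circ(p[:,:2]))
    for t,(zl,zh),box in(("can",(.12,.16),None),):
        b=(d>0)&(z>zl)&(z<zh)&(R_>150)&(B<130)&(W[...,1]<-.15); print(t,W[b].mean(0),b.sum())
    fl=(d>0)&(z>.015)&(z<.05)&(W[...,1]<-.15)&(W[...,0]<.8)&(W[...,0]>.2);print("fl",W[fl].min(0),W[fl].max(0))
E
```

```text
top guard [ 0.61790485 -0.02073329] 0.10495510578863247 917 0.1993247151623293Traceback (most recent call last):
  File "<stdin>", line 13, in <module>
    return _quantile_unchecked(
        a, q, axis, out, overwrite_input, method, keepdims, weights)
    return _ureduce(a,
                    func=_quantile_ureduce_func,
    ...<5 lines>...
                    overwrite_input=overwrite_input,
                    method=method)
    r = func(a, **kwargs)
    result = _quantile(arr,
                       quantiles=q,
    ...<2 lines>...
                       out=out,
                       weights=wgt)
    slices_having_nans = np.isnan(arr[-1, ...])
                                  ~~~^^^^^^^^^
IndexError: index -1 is out of bounds for axis 0 with size 0
```

View pics/top0.png

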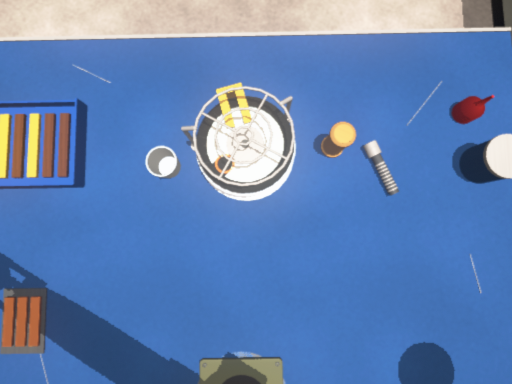

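```bash
python3 - <<'E'
from h import *
for n in("top","side"):
    im=cv2.imread(f"pics/{n}0.png")[:,:,::-1].astype(int);d=np.load(f"pics/{n}0.npy");W=world(n,d)
    z=W[...,2]; ok=(d>0)&(W[...,0]>.35)&(W[...,0]<.8)&(abs(W[...,1])<.25)
    m2=ok&(abs(z-.198)<.008);g=W[m2][:,:2];c=np.median(g,0)
    for _ in range(8):
        r=np.hypot(*(g-c).T); s=abs(r-.106)<.01; c,R=circ(g[s])
    print(n,"guard",c,R,s.sum(),np.median(W[m2][s,2]))
    m=ok&(abs(z-.12)<.008);r=np.hypot(*(W[...,:2]-c).transpose(2,0,1))
    print("wheel z",np.median(W[m&(r<.11)][:,2]),m.sum(),"r pct",np.percentile(r[m],[50,98]))
    R_,G,B=im[...,0],im[...,1],im[...,2]
    print("rim col",np.median(im[m&(r>.095)&(r<.11)],0))
    dk=m&(im.max(2)<110)&(r<.13)&(r>.07); 
    if dk.sum(): print("dark n",dk.sum(),"bbox",W[dk].min(0),W[dk].max(0))
    y=ok&(R_-B>90)&(G-B>60)&(z>.11)&(z<.16)&(r<.16)
    p=W[y]; print("yellow",p.mean(0),len(p)); q=p[:,:2].mean(0)-c; print("yaw",np.degrees(np.arctan2(q[1],q[0])),np.hypot(*q))
    o=ok&(R_-B>70)&(R_-G>50)&(abs(z-.12)<.015)&(r<.1); p=W[o]
    if o.sum()>3:
      q=p.mean(0)[:2]-c; print("hole",p.mean(0),len(p),np.degrees(np.arctan2(q[1],q[0])),np.hypot(*q), circ(p[:,:2]))
    b=(d>0)&(z>.12)&(z<.16)&(R_-B>60)&(W[...,1]<-.15)&(W[...,1]>-.4);print("can",W[b].mean(0),b.sum())
    fl=(d>0)&(z>.02)&(z<.05)&(W[...,1]<-.28)&(W[...,1]>-.5)&(W[...,0]<.8)&(W[...,0]>.2);print("fl",W[fl].min(0),W[fl].max(0))
    fl=(d>0)&(z>.06)&(z<.1)&(W[...,1]<.3)&(W[...,1]>.12)&(W[...,0]<.8)&(W[...,0]>.4);print("cup",W[fl].min(0),W[fl].max(0))
E
```

```text
top guard [ 0.61797229 -0.02065385] 0.10497852574159164 933 0.1993055748056879
wheel z 0.11856524716239558 5754 r pct [0.08323093 0.11465584]
rim col [97. 97. 96.]
dark n 1515 bbox [ 0.50632033 -0.12814177  0.1138358 ] [0.73160767 0.1072438  0.12391926]
yellow [0.70338508 0.00412587 0.12923007] 580
yaw 16.178350094516492 0.08893468916390962
hole [0.56738302 0.03705129 0.11714357] 45 131.24057898740514 0.07674084568754766 (array([0.57180345, 0.026795  ]), np.float64(0.020107044643995074))
can [ 0.63071431 -0.24513351  0.1418923 ] 501
fl [ 0.49922092 -0.4079814   0.02002499] [ 0.63779091 -0.32633189  0.03858554]
cup [0.5496552 0.1460974 0.060016 ] [0.62445592 0.22187583 0.08937282]
side guard [ 0.61933985 -0.0228111 ] 0.10515665212384571 597 0.1997356515591031
wheel z 0.11940411957898539 3639 r pct [0.08662123 0.11816026]
rim col [82. 81. 78.]
dark n 1472 bbox [ 0.50411139 -0.13832739  0.11201518] [0.73399478 0.09573588 0.12740128]
yellow [0.71472956 0.00941334 0.13080587] 168
yaw 18.665934944906233 0.10068570309803748
hole [0.57014202 0.03716496 0.11859739] 24 129.36172972588597 0.07757289165206434 (array([0.5742141 , 0.02972033]), np.float64(0.01963788341725953))
can [ 0.63015988 -0.25225943  0.14308582] 498
fl [ 0.50216002 -0.40915405  0.02004077] [ 0.6438553  -0.32988001  0.03914251]
cup [0.55047552 0.14382669 0.0603133 ] [0.62215441 0.22113275 0.08700037]
```

```bash
python3 -m jog '[[[0,-0.2,0],[0,0,-0.15],0],[[0,-0.2,0],[0,0,-0.15],0],[[0,-0.2,0],[0,0,-0.15],0],[[0,-0.2,0],[0,0,-0.145],0],[[-0.08,-0.2,0],[0,0,0],0],[[-0.08,-0.2,0],[0,0,0],0],[[-0.08,-0.2,0],[0,0,0],0],[[-0.08,-0.2,0],[0,0,0],0],[[-0.08,-0.2,0],[0,0,0],0],[[-0.08,-0.2,0],[0,0,0],0]]' 20; python3 - <<'E'
from h import *
s=status.observe();print(s["joint_pos"].round(3),s["grip_width"],s["dq"].round(2))
E
```

```text
time_s: 1.53
tcp_pos: [0.3401, 0.195, 0.2317]
orientation: [0.001, -0.001, 1.0, 0.0]
wrist_force: [1.3, 0.9, 0.1]
grip_width: 0.0002
[ 0.383 -0.498  2.185 -0.     1.453 -1.19 ] 0.00017781022503226177 [-1.28 -0.25  0.16 -0.    0.08 -1.26]
```

```bash
python3 -m jog '[[[-0.12,-0.17,0],[0,0,0],0],[[-0.12,-0.17,0],[0,0,0],0],[[-0.12,-0.17,0],[0,-0.155,0],0],[[0,-0.17,0],[0,-0.155,0],0],[[0,-0.17,0],[0,-0.155,0],0],[[0,-0.17,0],[0,-0.155,0],0],[[0,-0.1,0],[0,-0.155,0],0],[[0,0,0],[0,-0.155,0],0],[[0,0,0],[0,0,0],0]]'; python3 - <<'E'
from h import *
from scipy.spatial.transform import Rotation as R
s=status.observe();print(s["joint_pos"].round(3),s["dq"].round(2),s["tcp_pos"].round(4))
print(R.from_quat(s["orientation"][[1,2,3,0]]).as_matrix().round(3))
E
```

```text
time_s: 2.28
tcp_pos: [0.4134, -0.0291, 0.2221]
orientation: [0.351, 0.002, 0.936, 0.002]
wrist_force: [-0.2, -0.3, -1.5]
grip_width: -0.0002
[-0.357 -1.022  2.572  0.293  0.928 -2.018] [ 0.07 -0.01 -0.09 -0.09  0.08  0.09] [ 0.4134 -0.0291  0.2221]
[[-0.753  0.004  0.658]
 [ 0.006  1.     0.001]
 [-0.658  0.005 -0.753]]
```

```bash
python3 -m jog '[[[0,0,0.115],[0,0,0],0],[[0,0,0.115],[0,0,0],0],[[0,0,0.115],[0,0,0],0],[[0,0,0.115],[0,0,0],0],[[-0.064,-0.075,0.079],[0,0,0],0],[[-0.064,-0.075,0.079],[0,0,0],0],[[0,0,0],[0,0,0],0],[[0,0,0],[0,0,0],0]]'; python3 - <<'E'
from h import *
from scipy.spatial.transform import Rotation as R
s=status.observe();print(s["joint_pos"].round(3),s["dq"].round(2),s["tcp_pos"].round(4),s["wrist_force"])
print(R.from_quat(s["orientation"][[1,2,3,0]]).as_matrix().round(3))
for n in("side","top"):
    p,d=optics.grab_frame(n);np.save(f"pics/{n}1.npy",d);cv2.imwrite(f"pics/{n}1f.png",p[:,:,::-1])
    c=p[110:270,190:370] if n=="side" else p[80:260,150:350]
    cv2.imwrite(f"pics/{n}1.png",cv2.resize(c[:,:,::-1],None,fx=3.3,fy=3.3,interpolation=cv2.INTER_CUBIC))
E
```

```text
time_s: 2.95
tcp_pos: [0.5184, -0.0571, 0.1568]
orientation: [0.356, -0.001, 0.935, 0.001]
wrist_force: [0.8, 1.9, 0.4]
grip_width: 0.0
[-0.329 -0.518  2.445  0.424  0.555 -2.189] [ 0.01 -0.06  0.04  0.    0.01  0.  ] [ 0.5184 -0.0571  0.1568] [0.76612945 1.8656328  0.35160197]
[[-0.747 -0.003  0.665]
 [-0.002  1.     0.002]
 [-0.665  0.001 -0.747]]
```

View pics/side1.png

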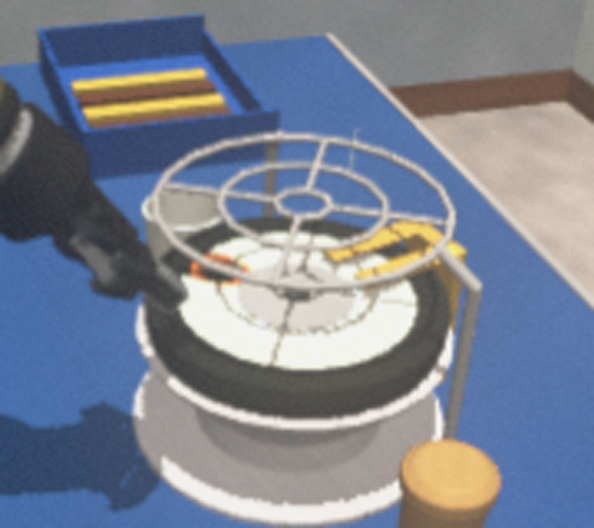

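View pics/top1.png

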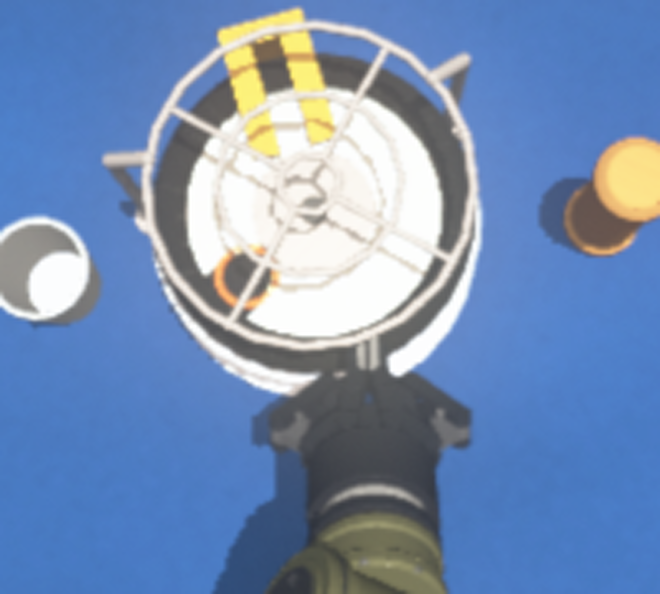

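```bash
cat >> h.py <<'E'
C=np.array([0.6185,-0.0215])
def orange(im):
    h=cv2.cvtColor(im,cv2.COLOR_RGB2HSV).astype(int)
    return ((h[...,0]<=13)&(h[...,1]>110)&(h[...,2]>110)).astype(np.float32)
def holeang(im,n,c=C,z=.12):
    o=cv2.GaussianBlur(orange(im),(3,3),0)
    a=np.linspace(0,2*np.pi,60,endpoint=False);th=np.radians(np.arange(-180,180,1.))
    best=[]
    ring=np.concatenate([np.c_[r*np.cos(a),r*np.sin(a)] for r in(.018,.020)])
    for t in th:
        p=c+.066*np.array([np.cos(t),np.sin(t)])+ring
        uv=proj(n,np.c_[p,np.full(len(p),z)]).astype(np.float32)
        best.append(cv2.remap(o,uv[:,0].reshape(1,-1),uv[:,1].reshape(1,-1),cv2.INTER_LINEAR).mean())
    best=np.array(best);i=best.argmax();w=np.clip(best-.6*best[i],0,None)
    k=np.arange(-25,26);ww=w[(i+k)%360]
    return th[i]+np.radians((ww*k).sum()/ww.sum()),best[i]
E
python3 - <<'E'
from h import *
for f in("top0","side0","top1f","side1f"):
    n=f[:3] if f[0]=="t" else "side"
    im=cv2.imread(f"pics/{f}.png")[:,:,::-1].copy()
    a,b=holeang(im,n);print(f,np.degrees(a),b)
    d=np.load(f"pics/{n}{f[-1] if f[-1]=='0' else 1}.npy");W=world(n,d);rel=W[...,:2]-C
    r=np.hypot(rel[...,0],rel[...,1]);an=np.degrees(np.arctan2(rel[...,1],rel[...,0]))
    h=cv2.cvtColor(im,cv2.COLOR_RGB2HSV).astype(int)
    y=(h[...,0]>17)&(h[...,0]<35)&(h[...,1]>100)&(h[...,2]>110)&(d>0)&(r<.16)&(W[...,2]>.12)
    for r0 in np.arange(.05,.15,.01):
        s=y&(abs(r-r0)<.005)
        if s.sum()>8:print(round(r0,3),s.sum(),np.percentile(an[s],[2,98]).round(1),an[s].mean().round(1),np.median(W[s][:,2]).round(4),end=" | ")
    print()
E
```

```text
top0 134.0972646810729 0.11974945
0.05 34 [-13.1  40.4] 11.2 0.13 | 0.06 61 [-13.3  42. ] 14.8 0.1301 | 0.07 66 [-9.6 40. ] 14.8 0.1296 | 0.08 17 [-6.3 36.1] 14.4 0.1303 | 0.09 72 [-3.9 35.1] 15.6 0.1298 | 0.1 72 [-2.1 32.9] 15.5 0.1296 | 0.11 74 [-0.2 30.9] 15.1 0.1299 | 0.12 64 [ 1.2 29.1] 15.3 0.1298 | 0.13 25 [ 2.4 27.1] 14.2 0.1291 | 0.14 67 [ 3.5 27.2] 15.4 0.1298 | 
side0 132.97759506714885 0.24927521
0.05 13 [-2.5 41.4] 23.2 0.1311 | 0.06 23 [-74.8  39.8] 1.0 0.1313 | 0.07 16 [-0.5 32.5] 18.4 0.1305 | 0.08 21 [-30.5  29.6] 9.3 0.1308 | 0.09 17 [-19.7  28. ] 12.1 0.131 | 0.1 21 [ 5.4 29.6] 20.4 0.1312 | 0.11 26 [-25.7  29.5] 15.2 0.1308 | 0.12 21 [-0.4 28.9] 19.9 0.1305 | 0.13 33 [12.8 28.3] 20.0 0.1309 | 0.14 27 [ 2.5 23.1] 11.4 0.1309 | 
top1f 134.08472896508704 0.1276474
0.05 35 [-13.2  75.3] 16.4 0.1303 | 0.06 63 [-13.3  41.9] 13.8 0.1301 | 0.07 64 [-9.5 40. ] 14.7 0.1302 | 0.08 18 [-6.9 36.1] 14.9 0.1293 | 0.09 73 [-3.9 35.1] 15.8 0.1301 | 0.1 73 [-2.1 32.8] 14.9 0.1295 | 0.11 67 [-0.2 31.2] 15.1 0.1301 | 0.12 70 [ 0.9 29. ] 15.3 0.1299 | 0.13 21 [ 2.8 28.4] 14.2 0.1286 | 0.14 66 [ 3.5 27.2] 15.5 0.13 | 
side1f 133.24269425247815 0.25739288
0.05 14 [-2.9 40.9] 24.0 0.1312 | 0.06 21 [-77.3  37.9] -2.9 0.1317 | 0.07 16 [-1.6 34. ] 17.0 0.131 | 0.08 21 [-30.5  29.9] 9.3 0.1309 | 0.09 21 [-17.1  28.9] 14.9 0.1306 | 0.1 20 [ 4.6 28.7] 19.8 0.1309 | 0.11 28 [-24.5  29.9] 15.6 0.131 | 0.12 22 [ 0.2 29.3] 18.9 0.1306 | 0.13 35 [13.2 28.4] 20.2 0.1303 | 0.14 30 [ 2.1 23.3] 11.6 0.1307 |
```

```bash
python3 -m jog '[[[0.053,-0.047,0.12],[0,0,0],0],[[0,0,0],[0,0,0],0],[[0,0,0],[0,0,0],0]]'; python3 - <<'E'
from h import *
s=status.observe();print(s["tcp_pos"].round(4),s["wrist_force"])
p,d=optics.grab_frame("side");cv2.imwrite("pics/side2.png",cv2.resize(p[130:250,190:340][:,:,::-1],None,fx=5,fy=5,interpolation=cv2.INTER_CUBIC))
E
```

```text
time_s: 3.3
tcp_pos: [0.5243, -0.0659, 0.1302]
orientation: [0.355, -0.001, 0.935, 0.001]
wrist_force: [-0.8, 0.0, -0.4]
grip_width: -0.0001
[ 0.5243 -0.0659  0.1302] [-0.8263759   0.00788208 -0.35869459]
```

View pics/side2.png

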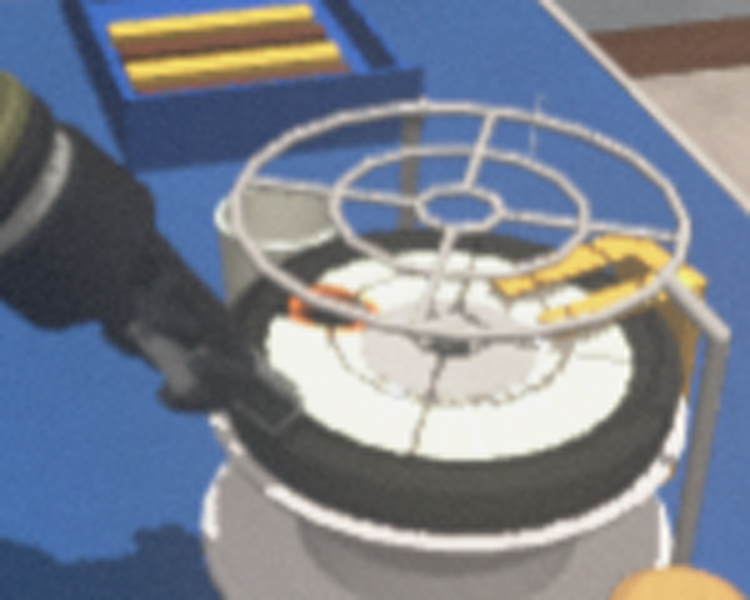

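```bash
python3 -m jog '[[[0.02,0,0.022],[0,0,0],0],[[0,0,0],[0,0,0],0],[[0,0,0],[0,0,0],0]]'; python3 - <<'E'
from h import *
s=status.observe();print(s["tcp_pos"].round(4),s["wrist_force"])
E
```

```text
time_s: 3.6
tcp_pos: [0.5252, -0.0665, 0.1256]
orientation: [0.357, -0.001, 0.934, 0.0]
wrist_force: [0.7, -0.5, 0.0]
grip_width: -0.0001
[ 0.5252 -0.0665  0.1256] [ 0.69132711 -0.51361188  0.04825089]
```

```bash
python3 -m jog '[[[0.013,0,0.015],[0,0,0],0],[[0,0,0],[0,0,0],0],[[0,0,0],[0,0,0],0]]'; python3 - <<'E'
from h import *
s=status.observe();print(s["tcp_pos"].round(4),s["wrist_force"])
E
```

```text
time_s: 3.85
tcp_pos: [0.5261, -0.0671, 0.1224]
orientation: [0.357, -0.001, 0.934, 0.0]
wrist_force: [-0.4, -0.8, 3.7]
grip_width: 0.0
[ 0.5261 -0.0671  0.1224] [-0.36944823 -0.83243024  3.7182056 ]
```

```bash
python3 -m jog '[[[0,0.06,0],[0,0,0],0],[[0,0.11,0],[0,0,0],0],[[0,0.11,0],[0,0,0],0],[[0,0.11,0],[0,0,0],0],[[-0.06,0.11,-0.067],[0,0,0],0],[[-0.05,0.04,-0.056],[0,0,0],0]]'; cat > look.py <<'E'
from h import *
import sys
s=status.observe();print("t",s["time_s"],s["tcp_pos"].round(4),s["wrist_force"].round(1))
for n in sys.argv[2:]:
    t=status.observe()["time_s"];p,d=optics.grab_frame(n)
    cv2.imwrite(f"pics/{sys.argv[1]}_{n}.png",p[:,:,::-1]);np.save(f"pics/{sys.argv[1]}_{n}.npy",d)
    a,b=holeang(p,n);print(n,t,"hole",np.degrees(a).round(1),"to slot cw",(np.degrees(a)-15)%360,b)
E
python3 look.py l1 top top side
```

```text
time_s: 4.35
tcp_pos: [0.5241, 0.0432, 0.1531]
orientation: [0.355, -0.002, 0.935, 0.001]
wrist_force: [0.7, -0.9, 0.9]
grip_width: 0.0001
t 4.35 [0.5241 0.0432 0.1531] [ 0.7 -0.9  0.9]
top 4.35 hole 71.1 to slot cw 56.06937298995621 0.23525797
top 4.4 hole 64.2 to slot cw 49.158397773679084 0.2380249
side 4.45 hole 59.7 to slot cw 44.69279810555519 0.14790294
```

```bash
python3 -m jog '[[[0,-0.1,0],[0,0,0],0],[[0,-0.15,0],[0,0,0],0],[[0,-0.15,0],[0,0,0],0],[[0,-0.15,0],[0,0,0],0],[[0,0,0],[0,0,0],0],[[0,0,0],[0,0,0],0]]'; python3 look.py l2 top side; python3 - <<'E'
import cv2
p=cv2.imread("pics/l2_top.png");cv2.imwrite("pics/l2c.png",cv2.resize(p[70:230,160:330],None,fx=3.5,fy=3.5))
E
```

```text
time_s: 5.0
tcp_pos: [0.5244, -0.0712, 0.1523]
orientation: [0.355, 0.002, 0.935, 0.0]
wrist_force: [-0.8, 0.2, -0.6]
grip_width: 0.0001
t 5.0 [ 0.5244 -0.0712  0.1523] [-0.8  0.2 -0.6]
top 5.0 hole -14.1 to slot cw 330.8503261292222 0.07139435
side 5.05 hole -20.7 to slot cw 324.2702086327055 0.4102946
```

View pics/l2c.png

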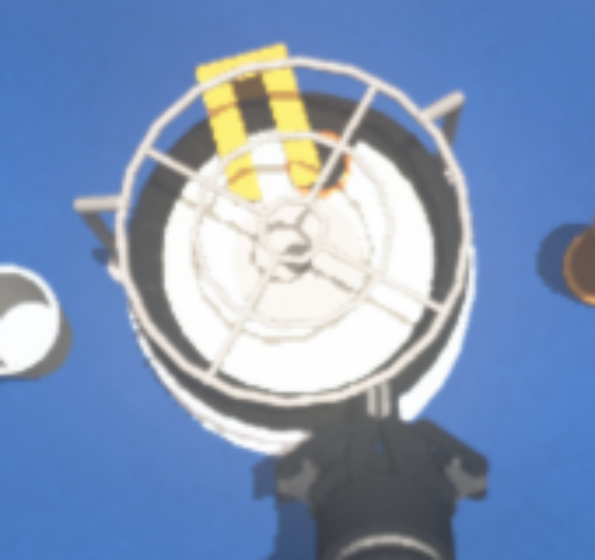

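```bash
python3 -m jog '[[[0,0,0],[0,0,0],0],[[0,0,0],[0,0,0],0],[[0,0,0],[0,0,0],0],[[0,0,0],[0,0,0],0],[[0,0,0],[0,0,0],0],[[0,0,0],[0,0,0],0],[[0,0,0],[0,0,0],0],[[0,0,0],[0,0,0],0],[[0,0,0],[0,0,0],0],[[0,0,0],[0,0,0],0]]'; python3 look.py l3 top
```

```text
time_s: 5.93
tcp_pos: [0.5254, -0.0688, 0.1541]
orientation: [0.356, -0.001, 0.934, 0.0]
wrist_force: [0.9, -0.8, 0.0]
grip_width: 0.0001
t 5.9333 [ 0.5254 -0.0688  0.1541] [ 0.9 -0.8  0. ]
top 5.9333 hole -125.5 to slot cw 219.46393222706476 0.1177241
```

```bash
python3 -m jog '[[[0.038,0.01,0.043],[0,0,0],0],[[0.036,0,0.04],[0,0,0],0],[[0,0,0],[0,0,0],0],[[0,0,0],[0,0,0],0],[[0,0,0],[0,0,0],0],[[0,0,0],[0,0,0],0]]'; python3 look.py l4 top top
```

```text
time_s: 6.48
tcp_pos: [0.5259, -0.0671, 0.1329]
orientation: [0.357, -0.001, 0.934, 0.0]
wrist_force: [-0.1, -0.0, -1.1]
grip_width: 0.0001
t 6.4833 [ 0.5259 -0.0671  0.1329] [-0.1 -0.  -1.1]
top 6.4833 hole 174.3 to slot cw 159.25951046896742 0.12588044
top 6.5333 hole 168.5 to slot cw 153.49632831905438 0.11605682
```

```bash
python3 -m jog '[[[0,0,0],[0,0,0],0],[[0,0,0],[0,0,0],0],[[0,0,0],[0,0,0],0],[[0,0,0],[0,0,0],0],[[0,0,0],[0,0,0],0],[[0,0,0],[0,0,0],0],[[0,0,0],[0,0,0],0],[[0,0,0],[0,0,0],0],[[0,0,0],[0,0,0],0]]'; python3 look.py l5 top
```

```text
time_s: 7.33
tcp_pos: [0.5254, -0.0668, 0.1319]
orientation: [0.356, -0.001, 0.934, 0.0]
wrist_force: [-0.3, 0.4, -0.3]
grip_width: -0.0001
t 7.3333 [ 0.5254 -0.0668  0.1319] [-0.3  0.4 -0.3]
top 7.3333 hole 89.4 to slot cw 74.41194178556164 0.20358276
```

```bash
python3 - <<'E'
import cv2
from h import *
p=cv2.imread("pics/l5_top.png");a,b=holeang(p[:,:,::-1].copy(),"top")
for r in(.018,.0):
  for t in np.arange(0,6.28,.5):
    q=C+.066*np.array([np.cos(a),np.sin(a)])+r*np.array([np.cos(t),np.sin(t)])
    u=proj("top",[*q,.12])[0];cv2.circle(p,(int(round(u[0])),int(round(u[1]))),0,(255,0,255),-1)
cv2.imwrite("pics/l5c.png",cv2.resize(p[70:230,160:330],None,fx=3.5,fy=3.5))
E
```

```text
(no output)
```

View pics/l5c.png

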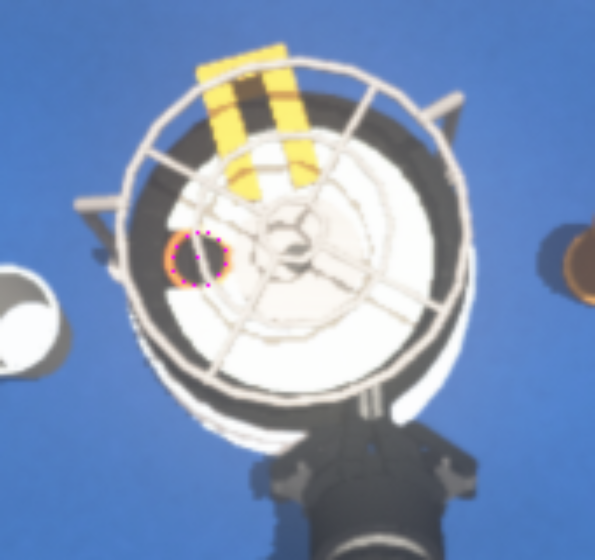

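```bash
python3 -m jog '[[[0,0,0],[0,0,0],0],[[0,0,0],[0,0,0],0],[[0,0,0],[0,0,0],0],[[0.017,0.04,0.019],[0,0,0],0],[[0.018,0.06,0.0205],[0,0,0],0],[[0,0.06,0],[0,0,0],0],[[0,0.055,0],[0,0,0],0],[[0,0.045,0],[0,0,0],0],[[0,0.035,0],[0,0,0],0],[[0,0.025,0],[0,0,0],0]]'; python3 - <<'E'
from workcell import status
s=status.observe();print(s["time_s"],s["tcp_pos"].round(4),s["wrist_force"].round(1),s["dq"].round(3))
E
```

```text
time_s: 8.22
tcp_pos: [0.5269, -0.0025, 0.1236]
orientation: [0.359, -0.001, 0.934, 0.0]
wrist_force: [1.9, -1.1, 3.7]
grip_width: 0.0001
8.2167 [ 0.5269 -0.0025  0.1236] [ 1.9 -1.1  3.7] [ 0.167 -0.002 -0.003 -0.257 -0.049  0.357]
```

```bash
python3 -m jog '[[[0,0.015,0],[0,0,0],0],[[0,0.01,0],[0,0,0],0]]'; python3 look.py l6 top side; python3 - <<'E'
import cv2
p=cv2.imread("pics/l6_top.png");s=cv2.imread("pics/l6_side.png")
a=cv2.resize(p[80:150,190:270],None,fx=5,fy=5);b=cv2.resize(s[160:230,250:330],None,fx=5,fy=5)
cv2.imwrite("pics/l6c.png",cv2.hconcat([a,b]))
E
```

```text
time_s: 8.38
tcp_pos: [0.5266, 0.0023, 0.1233]
orientation: [0.358, -0.001, 0.934, 0.0]
wrist_force: [2.4, 0.3, 3.3]
grip_width: 0.0002
t 8.3833 [0.5266 0.0023 0.1233] [2.4 0.3 3.3]
top 8.3833 hole 19.7 to slot cw 4.708671435467554 0.054974873
side 8.4333 hole 24.0 to slot cw 9.02000317390927 0.15459238
```

View pics/l6c.png

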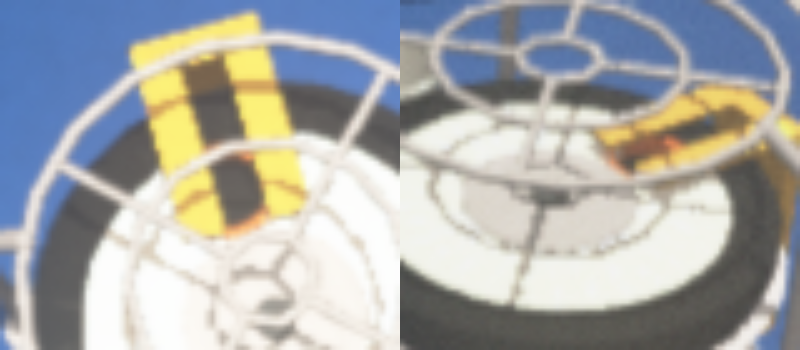

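```bash
cat > fine.py <<'E'
from h import *
import sys
def fine(tag,n,c):
    im=cv2.imread(f"pics/{tag}_{n}.png")[:,:,::-1].copy()
    X=on_plane(n,np.stack(np.meshgrid(np.arange(512),np.arange(384)),-1).reshape(-1,2),.12)[:,:2].reshape(384,512,2)-c
    h=cv2.cvtColor(im,cv2.COLOR_RGB2HSV).astype(int)
    r=np.hypot(X[...,0],X[...,1]);g=(r>.044)&(r<.09)
    an=np.degrees(np.arctan2(X[...,1],X[...,0]));g&=abs(an-15)<40
    g&=~((h[...,0]>15)&(h[...,0]<35)&(h[...,1]>90))   # not yellow
    white=(h[...,1]<50)&(h[...,2]>170);dark=(h[...,2]<115)&(h[...,1]<90);org=(h[...,0]<=14)&(h[...,1]>80)&(h[...,2]>110)
    th=np.arange(-25,56,.5);sc=[]
    for t in np.radians(th):
        q=np.hypot(X[...,0]-.066*np.cos(t),X[...,1]-.066*np.sin(t))
        inn=q<.0165;rg=(q>.0175)&(q<.0205);out=q>.0225
        sc.append((g&inn&dark).sum()+2*(g&rg&org).sum()+(g&out&white).sum()-(g&inn&white).sum()-2*(g&out&org&(r<.087)).sum()-(g&out&dark&(r<.08)).sum()-(g&rg&white).sum())
    sc=np.array(sc);i=sc.argmax();print(tag,n,"theta",th[i],"left",th[i]-15,"range",th[sc>=sc[i]-3],"score",sc[i])
for n in sys.argv[2:]: fine(sys.argv[1],n,C);fine(sys.argv[1],n,np.array([.618,-.0207]) if n=="top" else np.array([.6193,-.0228]))
E
python3 fine.py l6 top side; python3 fine.py top0 2>/dev/null
```

```text
l6 top theta 19.5 left 4.5 range [19.  19.5 20.  20.5 21. ] score 399
l6 top theta 18.5 left 3.5 range [18.5 19.  19.5 20.  20.5] score 408
l6 side theta 25.0 left 10.0 range [22.  22.5 24.5 25. ] score 192
l6 side theta 23.5 left 8.5 range [23.5 24.  25.5 26.  26.5] score 184
```

```bash
python3 -m jog '[[[0,0.018,0],[0,0,0],0],[[0,0.02,0],[0,0,0],0],[[0,0.01,0],[0,0,0],0],[[0,0,0],[0,0,0],0]]'; python3 look.py l7 top side; python3 fine.py l7 top side; python3 - <<'E'
import cv2
p=cv2.imread("pics/l7_top.png");s=cv2.imread("pics/l7_side.png")
a=cv2.resize(p[80:150,190:270],None,fx=5,fy=5);b=cv2.resize(s[160:230,250:330],None,fx=5,fy=5)
cv2.imwrite("pics/l7c.png",cv2.hconcat([a,b]))
E
```

```text
time_s: 8.82
tcp_pos: [0.5257, 0.0119, 0.1218]
orientation: [0.357, -0.001, 0.934, 0.0]
wrist_force: [2.0, -1.6, 4.0]
grip_width: -0.0001
t 8.8167 [0.5257 0.0119 0.1218] [ 2.  -1.6  4. ]
top 8.8167 hole 7.9 to slot cw 352.89968069063667 0.037304178
side 8.8667 hole 20.5 to slot cw 5.4857474556828265 0.1336146
l7 top theta 13.0 left -2.0 range [11.5 12.  12.5 13.  13.5 14.  14.5] score 399
l7 top theta 12.0 left -3.0 range [10.5 11.  11.5 12.  12.5 13.  13.5] score 409
l7 side theta 25.0 left 10.0 range [24.5 25.  25.5 26. ] score 167
l7 side theta 26.5 left 11.5 range [23.5 25.5 26.  26.5 27.  27.5 28.  28.5 29. ] score 158
```

View pics/l7c.png

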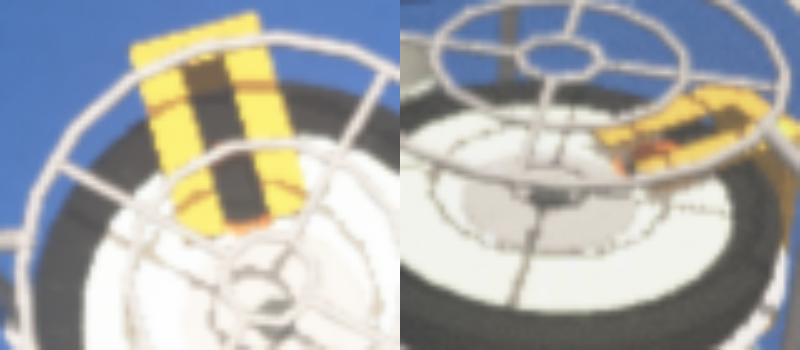

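```bash
python3 - <<'E'
import cv2
from h import *
p=cv2.imread("pics/l7_top.png");o=[];f=11;x0,y0,w,hh=218,88,48,48
base=cv2.resize(p[y0:y0+hh,x0:x0+w],None,fx=8,fy=8,interpolation=cv2.INTER_NEAREST)
b2=base.copy()
yaw=np.radians(15.2);R=np.array([[np.cos(yaw),-np.sin(yaw)],[np.sin(yaw),np.cos(yaw)]])
def dr(pts,z,col):
    uv=proj("top",np.c_[pts,np.full(len(pts),z)]);q=((uv-[x0,y0]+.5)*8).astype(int)
    cv2.polylines(b2,[q.reshape(-1,1,2)],False,col,1)
for s in(11,-11,31,-31):
    dr(C+(R@np.array([[.044,s/1e3],[.136,s/1e3]]).T).T,.130,(255,0,0))
a=np.linspace(0,6.3,60)
for rr in(.018,.021): dr(C+(R@np.c_[.066+rr*np.cos(a),rr*np.sin(a)].T).T,.12,(255,0,255))
cv2.imwrite("pics/l7d.png",cv2.hconcat([base,b2]))
E
```

```text
(no output)
```

View pics/l7d.png

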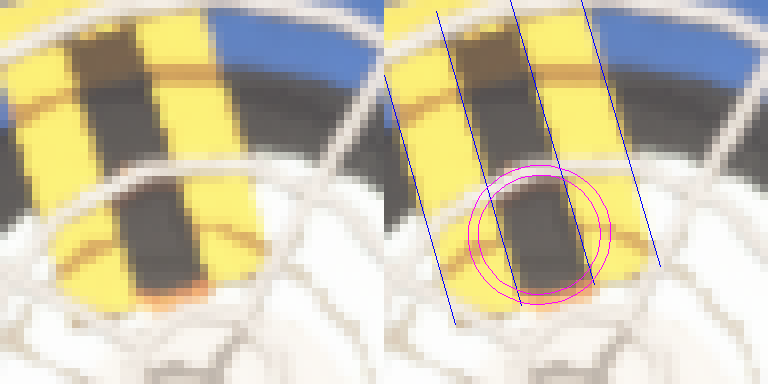

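```bash
cat > fit2.py <<'E'
from h import *
import sys
from scipy.optimize import minimize
def grid(n,z):
    return on_plane(n,np.stack(np.meshgrid(np.arange(512),np.arange(384)),-1).reshape(-1,2),z)[:,:2].reshape(384,512,2)
def fit(tag,n):
    im=cv2.imread(f"pics/{tag}_{n}.png")[:,:,::-1].copy();d=np.load(f"pics/{tag}_{n}.npy");Z=world(n,d)[...,2]
    h=cv2.cvtColor(im,cv2.COLOR_RGB2HSV).astype(int)
    guard=cv2.dilate(((Z>.16)|(d==0)).astype(np.uint8),np.ones((2,2)))>0
    X3=grid(n,.130);X2=grid(n,.12)
    yel=(h[...,0]>14)&(h[...,0]<35)&(h[...,1]>90)&~guard
    sg=lambda v:1/(1+np.exp(-v/.0006))
    def L(X,c,yaw):
        q=X-c;co,s=np.cos(yaw),np.sin(yaw);return q[...,0]*co+q[...,1]*s,-q[...,0]*s+q[...,1]*co
    reg=(np.hypot(*(X3-C).transpose(2,0,1))<.125)&~guard&(X3[...,0]>.63)
    def cost(p):
        a,b=L(X3,p[:2],p[2]);m=sg(a-.044)*sg(abs(b)-.011)*sg(.031-abs(b))
        return ((m-yel)[reg]**2).sum()
    best=min((minimize(cost,[C[0],C[1]+dy,y],method="Nelder-Mead",options=dict(initial_simplex=[[C[0],C[1]+dy,y],[C[0]+.003,C[1]+dy,y],[C[0],C[1]+dy+.003,y],[C[0],C[1]+dy,y+.05]])) for dy in(-.003,0.002) for y in(.25,.3)),key=lambda r:r.fun)
    c,yaw=best.x[:2],best.x[2];print(tag,n,"prongs c",c.round(4),"yaw",np.degrees(yaw).round(1),best.fun,reg.sum())
    # wheel centre from the white/black boundary r=.09
    v=im.mean(2);r0=np.hypot(*(X2-C).transpose(2,0,1));reg2=(r0>.075)&(r0<.107)&~guard&~(cv2.dilate(yel.astype(np.uint8),np.ones((5,5)))>0)&(X2[...,0]>.545)&(Z>.1)
    w=np.clip((v-95)/120,0,1)
    def cw(p): return ((sg(.09-np.hypot(*(X2-p).transpose(2,0,1)))-w)[reg2]**2).sum()
    rw=minimize(cw,C,method="Nelder-Mead",options=dict(initial_simplex=[C,C+[.003,0],C+[0,.003]]));print("wheel c",rw.x.round(4),rw.fun,reg2.sum())
    # hole
    for cc in(c,rw.x):
        a,b=L(X2,cc,0);r=np.hypot(a,b);a3,b3=L(X3,c,yaw)
        g=(r>.042)&(r<.089)&(abs(b3)<.0095)&(a3>.0)&~guard
        sat=h[...,1]/255.
        wh=((v>170)&(h[...,1]<45)).astype(float)
        og=((h[...,0]<=16)&(h[...,1]>60)&(v>85)).astype(float)
        out=[]
        th=np.radians(np.arange(-15,50,.5))
        for t in th:
            q=np.hypot(a-.066*np.cos(t),b-.066*np.sin(t))
            W_=sg(q-.0215);O=sg(q-.018)*sg(.0215-q)
            out.append((((W_-wh)**2+(O-og)**2)[g]).sum())
        out=np.array(out);i=out.argmin();print("  hole theta",np.degrees(th[i]),"left",(np.degrees(th[i]-yaw)).round(1),"cost",out[i].round(1),"near",np.degrees(th[out<out[i]*1.05]-yaw).round(1))
for n in sys.argv[2:]: fit(sys.argv[1],n)
E
python3 fit2.py l6 top side; python3 fit2.py l7 top side
```

```text
l6 top prongs c [ 0.618  -0.0203] yaw 14.3 67.9926181175136 2866
wheel c [ 0.6181 -0.0217] 26.25122082559909 1817
  hole theta 18.0 left 3.7 cost 19.1 near [2.7 3.2 3.7 4.2 4.7 5.2]
  hole theta 19.5 left 5.2 cost 16.8 near [3.7 4.2 4.7 5.2 5.7 6.2 6.7]
l6 side prongs c [ 0.6199 -0.0234] yaw 16.7 97.94498604409469 1464
wheel c [ 0.6196 -0.0218] 7.517794329263244 1033
  hole theta 22.0 left 5.3 cost 44.9 near [3.3 3.8 4.3 4.8 5.3 5.8 6.3 6.8 7.3 7.8 8.3]
  hole theta 20.5 left 3.8 cost 46.2 near [2.3 2.8 3.3 3.8 4.3 4.8 5.3 5.8 6.3 6.8 7.3]
l7 top prongs c [ 0.6179 -0.0204] yaw 14.4 60.97636228268061 2847
wheel c [ 0.6178 -0.0216] 22.97933378323431 1816
  hole theta 11.5 left -2.9 cost 15.0 near [-3.9 -3.4 -2.9 -2.4 -1.9 -1.4]
  hole theta 12.5 left -1.9 cost 12.7 near [-2.9 -2.4 -1.9 -1.4 -0.9 -0.4]
l7 side prongs c [ 0.619  -0.0202] yaw 14.9 96.61553242978496 1459
wheel c [ 0.6194 -0.0227] 6.912797960207309 1049
  hole theta 17.5 left 2.6 cost 41.7 near [-1.9 -1.4 -0.9 -0.4  0.1  0.6  1.1  1.6  2.1  2.6  3.1  3.6  4.1  4.6]
  hole theta 19.5 left 4.6 cost 41.2 near [-0.4  0.1  0.6  1.1  1.6  2.1  2.6  3.1  3.6  4.1  4.6  5.1  5.6  6.1
  6.6]fit2.py:12: RuntimeWarning: overflow encountered in exp
  sg=lambda v:1/(1+np.exp(-v/.0006))
fit2.py:12: RuntimeWarning: overflow encountered in exp
  sg=lambda v:1/(1+np.exp(-v/.0006))
```

```bash
python3 -m jog '[[[-0.014,0,-0.015],[0,0,0],0],[[-0.03,0,-0.034],[0,0,0],0],[[-0.04,0,-0.045],[0,0,0],0],[[0,0,-0.1],[0,0,0],0],[[0,0,-0.12],[0,0,0],0],[[0,0,-0.12],[0,0,0],0],[[0,0,0],[0,0,0],0]]'; python3 look.py l8 top side;python3 look.py l9 top side; python3 fit2.py l8 top side 2>/dev/null; python3 fit2.py l9 top side 2>/dev/null; python3 - <<'E'
import cv2
p=cv2.imread("pics/l9_top.png");s=cv2.imread("pics/l9_side.png")
a=cv2.resize(p[85:140,195:265],None,fx=5.6,fy=5.6);b=cv2.resize(s[165:220,260:330],None,fx=5.6,fy=5.6)
cv2.imwrite("pics/l9c.png",cv2.hconcat([a,b]))
E
```

```text
time_s: 9.5
tcp_pos: [0.4795, 0.0117, 0.2012]
orientation: [0.359, -0.001, 0.933, 0.0]
wrist_force: [0.8, -0.8, 1.2]
grip_width: -0.0001
t 9.5 [0.4795 0.0117 0.2012] [ 0.8 -0.8  1.2]
top 9.5 hole 11.6 to slot cw 356.58749999058364 0.06091817
side 9.55 hole 18.7 to slot cw 3.695544239318494 0.22552796
t 9.6 [0.4795 0.0117 0.1974] [ 0.2 -0.9 -0.5]
top 9.6 hole 11.6 to slot cw 356.58749999058364 0.06091817
side 9.65 hole 18.3 to slot cw 3.2864474032521223 0.21553954
l8 top prongs c [ 0.6181 -0.0202] yaw 14.3 58.88005032101097 2849
wheel c [ 0.6182 -0.0216] 28.68327029545646 1796
  hole theta 10.5 left -3.8 cost 16.9 near [-4.8 -4.3 -3.8 -3.3 -2.8]
  hole theta 11.5 left -2.8 cost 16.8 near [-3.8 -3.3 -2.8 -2.3 -1.8]
l8 side prongs c [ 0.62   -0.0224] yaw 16.1 96.4422036024505 1467
wheel c [ 0.6202 -0.0205] 9.140212279415044 1042
  hole theta 18.5 left 2.4 cost 43.5 near [0.9 1.4 1.9 2.4 2.9 3.4 3.9 4.4]
  hole theta 17.5 left 1.4 cost 42.9 near [-0.1  0.4  0.9  1.4  1.9  2.4  2.9  3.4  3.9]
l9 top prongs c [ 0.6181 -0.0202] yaw 14.3 58.464254522318825 2871
wheel c [ 0.6182 -0.0217] 28.339412612871847 1816
  hole theta 11.5 left -2.8 cost 15.7 near [-3.8 -3.3 -2.8 -2.3 -1.8 -1.3]
  hole theta 12.5 left -1.8 cost 15.5 near [-2.8 -2.3 -1.8 -1.3 -0.8 -0.3]
l9 side prongs c [ 0.6198 -0.0219] yaw 15.9 93.51511775981746 1454
wheel c [ 0.6202 -0.0205] 9.347909061572258 1040
  hole theta 18.0 left 2.1 cost 41.7 near [0.6 1.1 1.6 2.1 2.6 3.1 3.6 4.1]
  hole theta 17.0 left 1.1 cost 40.5 near [0.1 0.6 1.1 1.6 2.1 2.6 3.1 3.6]
```

View pics/l9c.png

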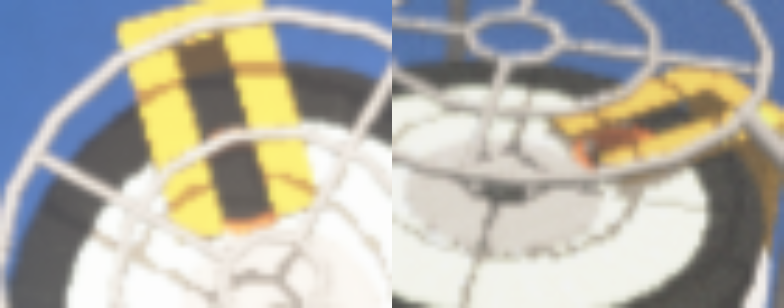

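```bash
python3 -m jog '[[[0,0,-0.1],[0,0,0],0],[[0,0,0],[0,0,0],0],[[0,0,0],[0,0,0],0],[[0,0,0],[0,0,0],0],[[0,0,0],[0,0,0],0],[[0,0,0],[0,0,0],0]]'; python3 look.py l10 top side; python3 fit2.py l10 top side 2>/dev/null|grep left; python3 - <<'E'
from h import *
a=cv2.imread("pics/top0.png").astype(int);b=cv2.imread("pics/l10_top.png").astype(int)
for k,(l,t,r,o) in dict(can=(315,118,358,160),cup=(144,144,181,180),fl=(360,135,402,197)).items(): print(k,abs(a-b)[t:o,l:r].mean().round(2))
order.job_done()
E
```

```text
time_s: 10.2
tcp_pos: [0.4666, 0.0118, 0.2108]
orientation: [0.355, -0.001, 0.935, 0.001]
wrist_force: [-0.4, -0.6, 0.0]
grip_width: -0.0001
t 10.2 [0.4666 0.0118 0.2108] [-0.4 -0.6  0. ]
top 10.2 hole 11.6 to slot cw 356.58749999058364 0.06091817
side 10.25 hole 17.8 to slot cw 2.834329562005429 0.23848826
  hole theta 11.5 left -2.8 cost 17.8 near [-4.3 -3.8 -3.3 -2.8 -2.3 -1.8 -1.3]
  hole theta 12.000000000000002 left -2.3 cost 17.6 near [-3.3 -2.8 -2.3 -1.8 -1.3 -0.8]
  hole theta 18.0 left 2.0 cost 45.1 near [0.5 1.  1.5 2.  2.5 3.  3.5 4. ]
  hole theta 17.0 left 1.0 cost 43.6 near [-0.   0.5  1.   1.5  2.   2.5  3.   3.5]
can 0.49
cup 0.35
fl 0.49
the job is handed in; nothing more can be done
```

The wheel was spun, slowed and left at rest with its hole under the slot, and I handed the job in at about 10.3 s, well under the 42 s limit.

- **Spin:** I pushed the rim clockwise with the shut fingertips, tool tilted about 42° under the guard, at roughly 4 N. The wheel ran free at about 2.2 rad/s, and the hole went past the slot untouched. It kept running freely for almost a full turn.
- **Stop:** I set the fingertip back on the rim, moving along with it, and slowed it down. It stopped about 5° short of the slot, so I gave it one nudge of that size and lifted off.
- **Alignment:** The two cameras disagree slightly. The top camera puts the hole about 2–3° past the slot and the side camera about 1–2° short, so I take it as lined up to within roughly 2–3°.
- **At rest:** Pictures 0.7 s apart after letting go show the same angle to within about 1°.
- **Surroundings:** The top camera shows the canister, cup and flashlight unchanged. The tool is clear of everything. The wrist force stayed at a few newtons in every reading I took.

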